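Set and lock the last leg of a low tripod

TASK

Get the little tripod on the counter ready for filming: first lay the loose quick-release plate flat and square down into the jaws on top of its head and let go of it. Then push the one leg that is still too long into its collar until its mark ring just meets the collar's mouth and, holding the leg there, press its open flip lever fully shut. Finish still holding that leg, on its mark with the lever shut, and do not push the mug, the remote control or the bowl about.

Things in the scene. Friction and masses are not known exactly. Their poses are not given: they have to be found in the camera images.
- plate: The loose quick-release plate: flat aluminium block 52 mm (its x) x 40 mm (its y) with a thin black rubber top, 14 mm thick, 70 g, with a steel stud 6 mm across standing 7 mm up from the middle of its top. It lies flat on the counter, stud up. Origin: centre of its underside. Either way round fits.
- tripod: The low tripod, fixed in place: a black hub 60 mm across, three telescopic legs splayed flat, a ball head with plate jaws on top. Origin: on the counter under the hub's axis, z up; x points along the leg to be set (lever open). The other two legs are already set: leave them. Leg axes are level, 34 mm up. Outward: tube 25 mm across, collar 33, bright tube 18, end cap 22, foot pad 34.
- pocket (a point): Centre of the floor of the plate jaws, 115 mm up on the hub's axis, axes as the tripod's. The pocket is 54.8 mm long (x, for the plate's x) by 42.8 wide (y), 1.4 mm play all round; walls straight for 5 mm, then bevelled out to 8 mm high; a seated plate is 6 mm proud. Its ends have only 5 mm corner lugs: the middle 33 mm and the floor beyond 25 mm in x are open, for fingers on the plate's ends.
- mouth (a point): Centre of the collar's mouth of the leg to be set, on the leg's axis, 200 mm from the hub's axis, 34 mm above the counter; its x axis points outward along the leg (as the tripod's x).
- mark (a point): Point on the axis of the leg to be set at the near edge of its mark ring, the 3 mm wide black ring round the bright tube. Its x axis points outward along the leg. On the mark, it coincides with mouth.
- leg_grip (a point): Point on the axis of the same sliding leg 58 mm outward of the mark: a good place to grip the bright tube (18 mm across) from above. The end cap begins 22 mm farther out.
- leg (a joint): How far the mark ring stands out of the collar's mouth, m: 0 = on the mark, positive = too long, negative = too short; stops at -0.04 and 0.05. It slides with 1.2 N of drag and stays where it is left while the lever is open. The closing lever's cam bears on the tube, grips it and drags it about 4 mm inward unless it is held fast (a 20 N grip is plenty).
- flip (a joint): Opening angle of that leg's flip lever, rad: 0 = fully shut, along the bright tube, pointing at the foot; starts at 0.6 to 0.8, sticking out sideways; stop at 1.1. Stiff (0.08 N m); from 0.45 down the cam adds up to 0.15 N m; once shut it stays shut. Its vertical pin is on the collar's side towards the tripod's +y, 22 mm from the leg's axis and 10 mm hubward of the mouth.
- flip_tip (a point): Tip of the flip lever, 50 mm from its pin. The lever is a flat black bar 6 mm thick, from 25 to 43 mm above the counter. Shut, it lies parallel to the bright tube as far as 40 mm beyond the mouth, its outer face 25 mm from the leg's axis: tube and lever can be pinched together from above, 34 mm wide in all, one finger on the tube's -y side, the other on the lever's outer (+y) face.
- mug: Blue mug 80 mm across, 92 mm tall; a bystander. Origin: centre of its underside.
- remote: Black remote control 160 x 44 x 18 mm lying flat; a bystander. Origin: centre of its underside.
- bowl: White bowl 144 mm across, 62 mm tall; a bystander. Origin: centre of its underside.
Things that resemble listed ones, but are neither listed nor needed, are in the scene too. There is more than one size of the plate; the job needs the middle-sized.

How it is judged:
By the outcome, as a careful person would: the job done as asked, in the order asked, and still so for the second after the job is handed in, while the arm keeps its last pose, push and grip.
It also fails if it takes over 61 s, if anything falls off the work surface, if the arm or the gripper's body presses on something with over 40 N, if the wrist force passes 120 N, or if a joint passes its speed limit or range.

ROBOT

A 7-joint arm with a two-finger parallel gripper is mounted at the origin on the work surface. World frame = base frame: x ahead of the robot, y to its left, z up, the work surface at z = 0. Lengths are in mm, angles in rad, forces in N, time in s.
With the tool pointing down it reaches from about 425 to 925 mm from the base axis. Payload 6.8 kg.
Tool frame: the origin (TCP) lies midway between the tips of the shut fingers; the grasp point (between the pads) lies arm.pinch_z behind it (arm.pinch_z is the distance from the TCP to the grasp point, in mm); z points along the fingers, y is the direction in which the jaws open and shut (so a half turn about z gives the same grasp; the last joint's range is limited). The gripper opens to 88 mm and grips with 3 to 60 N. Pads are 20 mm wide; open, the fingers measure 115 mm over their backs; the gripper's body (75 mm by 178 mm) begins 61 mm behind the grasp point.
Start: joints at [1.184, 0.477, 0.022, 1.555, -0.011, 1.109, -0.083], TCP at [185.771, -648.951, 200.064] pointing down, gripper open.
Joint ranges: [-2.96, 2.96], [-0.34, 2.1], [-1.41, 1.46], [0.24, 2.44], [-1.37, 4.51], [0.17, 1.92], [-2.96, 2.96]. Speed limits (rad/s): [2.39, 2.39, 3.14, 3.14, 3.14, 3.14, 3.14].

INTERFACE

Orientations are given as [roll, pitch, yaw] about the fixed x, y, z axes, in that order (R = Rz(yaw) Ry(pitch) Rx(roll)).
In Python, from bench import arm gives the robot as it stands. The module is installed in compiled form; this text tells all that it offers.
- The arm moves only by the tool send_rows, never from a script. Its argument "rows" is one flat list of numbers, 7 for each row, row after row: the shift along the tool's x, y, z in m, then the turn, a rotation vector about the tool's x, y, z in rad, then the opening, from -1 (shut) to 1 (fully open). In form: [tx, ty, tz, rx, ry, rz, jaw, tx, ty, tz, rx, ry, rz, jaw, ...]. A call has 1 to 12 rows; each row is the pose to reach, as a shift and turn from the pose commanded when the call began, along the tool's axes at that moment; what a row does not reach only later rows make up. A row lasts 1/8 s, in which the tool goes at most 62.5 mm and 10.7 degrees, less where a joint would pass 70% of its speed; a pose out of reach is approached as far as the arm can. A call with a gripper value outside its range is refused whole. The fingers move at their own pace and stop on an object; the grip force is fixed at half the most. Time passes only in rows, so rows that repeat a pose let the fingers close. It gives the time, the measured TCP pose, the force and the opening at its end, in the units of the state.
- arm.sense(): the state, without advancing time (a new reading comes with each control period).
- arm.camera(name): name is "side" or "top" or "wrist"; returns the picture (400x640x3 uint8, red, green, blue); there is no depth.
- arm.camera_model(name): a dict with "fx", "fy", "cx", "cy" (pixels), "extrinsics" (4x4, takes a point from world to camera coordinates). Camera axes: x right, y up, looking along -z (the intrinsics and any distortion apply to the point x, -y, -z); pixel columns grow to the right and rows downward; lengths in mm; the calibration is good to about 2 mm. The wrist camera is an equidistant fisheye: a pixel r from the principal point sees the ray r / f radians off the axis. A picture is of the moment at which its call begins: read the wrist's pose just before it. camera_model takes no time and is no camera call; for the wrist camera it gives the pose at the moment of the call.
- arm.finish_job(): hands the job in, once; it reports no verdict.
The state is a dict: "time_s": time; "q": joint angles; "qd": joint speeds; "joint_efforts": joint torques, N m; "tcp_pos": TCP position; "orientation": TCP orientation; "contact_force": force on the tool from outside, world axes, zero at the start; "moment": the same for the moment, N m; "finger_gap": opening from 0.0 (shut) to 1.0 (fully open).
Only numpy, scipy, OpenCV 4.12 (cv2) and the standard library are available. Lean on these libraries where they do the work, as an engineer would, in place of code of your own. Each camera call takes 0.05 s, during which the arm holds its last target. There are 200 camera calls.

## Working session

There is one attempt and no reset: what is moved stays moved. The work goes in short steps, Python scripts to look and compute and a tool call to move; the robot and the scene stay as the last step left them, time stands still between calls to the robot, and variables do not carry over. Pictures are saved under pics/ and viewed, about 8 in all and at most 12, crops included, and the job is handed in when it is done.

Besides the shell and the picture viewer there is one more tool, called after "Request:" in YAML: its name, and indented under it one key for each argument. send_rows: Moves the arm, as the interface text tells. Its arguments: {"type":"object","properties":{"rows":{"type":"array","items":{"type":"number"}}},"required":["rows"]}

```bash
mkdir -p pics
cat > h.py <<'E'
import numpy as np, cv2
from bench import arm
def ray(name,u,v,m=None):
    m=m or arm.camera_model(name); E=np.array(m["extrinsics"])
    x=(u-m["cx"])/m["fx"]; y=(v-m["cy"])/m["fy"]
    if name=="wrist":
        r=np.hypot(x,y); s=np.sin(r)/r if r>1e-9 else 1
        d=np.array([x*s,-y*s,-np.cos(r)])
    else: d=np.array([x,-y,-1.])
    R=E[:3,:3]; o=-R.T@E[:3,3]; d=R.T@d
    return o,d/np.linalg.norm(d)
def onz(name,u,v,z,m=None):
    o,d=ray(name,u,v,m); return o+d*(z-o[2])/d[2]
def proj(name,p,m=None):
    m=m or arm.camera_model(name); E=np.array(m["extrinsics"])
    c=E[:3,:3]@np.array(p,float)+E[:3,3]; X=np.array([c[0],-c[1],-c[2]])
    if name=="wrist":
        r=np.hypot(X[0],X[1]); t=np.arctan2(r,X[2]); x,y=X[:2]/max(r,1e-9)*t
    else: x,y=X[:2]/X[2]
    return np.array([m["cx"]+m["fx"]*x, m["cy"]+m["fy"]*y])
def snap(name,fn):
    im=arm.camera(name); cv2.imwrite("pics/"+fn,im[:,:,::-1]); return im
E
python3 - <<'E'
from h import *
print(arm.sense(), arm.pinch_z)
a=snap("top","top0.png"); b=snap("side","side0.png"); c=snap("wrist","wr0.png")
for n in("top","side","wrist"):
    m=arm.camera_model(n); print(n,m)
E
```

```text
{'time_s': 0.0, 'q': array([ 1.18389981,  0.47776958,  0.02235184,  1.55642665, -0.01149769,
        1.1093015 , -0.08308757]), 'qd': array([-0.00158883,  0.00077109, -0.00049386, -0.0018066 , -0.00219062,
        0.0008781 , -0.00084592]), 'joint_efforts': array([ 9.01045805e-04, -5.82857037e+01,  1.53575812e+00, -2.72605437e+01,
       -5.41810237e-02,  1.72182539e-02,  1.71527736e-04]), 'tcp_pos': array([ 185.55981025, -648.33473756,  199.11293675]), 'orientation': array([-3.13982133e+00,  1.38440543e-04,  2.78821201e-01]), 'contact_force': array([ 0.08932208, -0.41335421, -0.0942181 ]), 'moment': array([-0.0021358 ,  0.0263726 ,  0.01206678]), 'finger_gap': 0.9967011124487403} 18.700000000000003
top {'fx': 411.3877357345019, 'fy': 411.3877357345019, 'cx': 316.86296855159884, 'cy': 195.51661355299802, 'extrinsics': array([[-2.90928379e-03, -9.99529600e-01,  3.05305454e-02,
         2.41530896e+00],
       [ 9.88486634e-01,  1.74424764e-03,  1.51298158e-01,
        -5.73468818e+02],
       [-1.51280240e-01,  3.06192053e-02,  9.88016575e-01,
        -1.18781843e+03],
       [ 0.0000
[... 301 characters left out ...]
,  6.04808746e-01,  7.88944792e-01,
        -1.52287533e+02],
       [-1.28475364e-01, -7.78443093e-01,  6.14426913e-01,
        -1.05909583e+03],
       [ 0.00000000e+00,  0.00000000e+00,  0.00000000e+00,
         1.00000000e+00]])}
wrist {'fx': 309.70691628693146, 'fy': 309.70691628693146, 'cx': 322.11688732561254, 'cy': 193.87296756753855, 'extrinsics': array([[ 2.74916457e-01, -9.61466846e-01, -1.56390123e-03,
        -6.74349520e+02],
       [ 9.20829990e-01,  2.63764182e-01, -2.87229152e-01,
         3.44952748e+01],
       [ 2.76573808e-01,  7.75239334e-02,  9.57860621e-01,
        -3.91471596e+02],
       [ 0.00000000e+00,  0.00000000e+00,  0.00000000e+00,
         1.00000000e+00]])}
```

View pics/top0.png

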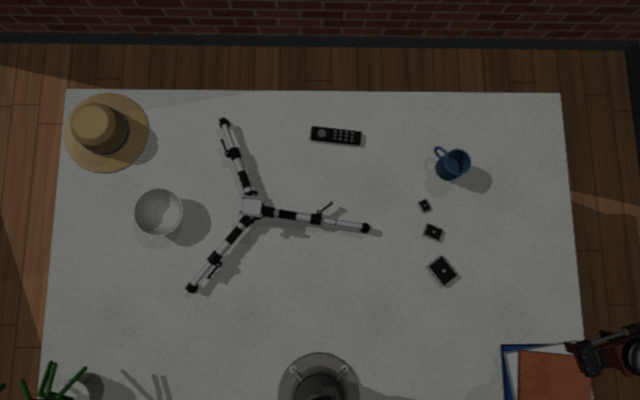

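View pics/side0.png

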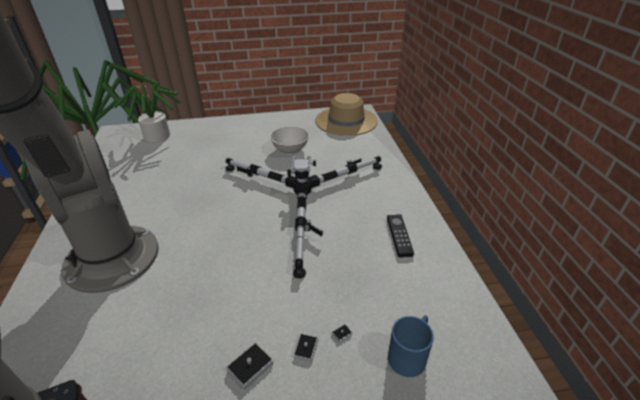

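Top view: three plates, small (425,205), medium (433,232) and large (443,271). The tripod hub is near (252,210), and its open-lever leg runs to (366,228) with the lever near (325,207). The other legs' levers look shut. The middle plate should be the 52x40 one, so I'll measure all three.

Run:
```python
from h import *
a=cv2.imread("pics/top0.png"); g=cv2.cvtColor(a,cv2.COLOR_BGR2GRAY)
for (u,v,r) in((425,205,11),(433,232,14),(443,271,22)):
    s=8; c=cv2.resize(g[v-r:v+r,u-r:u+r],None,fx=s,fy=s,interpolation=cv2.INTER_CUBIC)
    m=(c<75).astype(np.uint8); cs,_=cv2.findContours(m,cv2.RETR_EXTERNAL,cv2.CHAIN_APPROX_NONE)
    k=max(cs,key=cv2.contourArea); b=cv2.boxPoints(cv2.minAreaRect(k))
    P=np.array([onz("top",u-r+(x+.5)/s-.5,v-r+(y+.5)/s-.5,14)[:2] for x,y in b])
    e=np.diff(np.vstack([P,P[:1]]),axis=0)
    print(u,v,P.mean(0).round(1),np.linalg.norm(e,axis=1).round(1),np.degrees(np.arctan2(e[:,1],e[:,0])).round(1))
hub=onz("top",252,209,125); foot=onz("top",366,228,34)
print("hub",hub,"foot",foot,np.degrees(np.arctan2(*(foot-hub)[1::-1])))
A=cv2.resize(a[180:290,235:455],None,fx=3.6,fy=3.6,interpolation=cv2.INTER_CUBIC)
cv2.imwrite("pics/crop0.png",cv2.convertScaleAbs(A,alpha=1.3))
```

```text
425 205 [ 547.1 -331. ] [30.6 41.3 30.5 41.2] [ -63.8 -155.5  116.    24.7]
433 232 [ 465.6 -354.7] [42.1 60.4 42.1 60.1] [ -24.4 -112.4  155.2   67.7]
443 271 [ 346.8 -378.2] [64.2 87.7 63.8 87.2] [ -52.9 -142.4  126.7   37.9]
hub [522.96484066 184.19081481 125.        ] foot [ 476.88283674 -145.01271295   34.        ] -97.96850256620898
```

View pics/crop0.png

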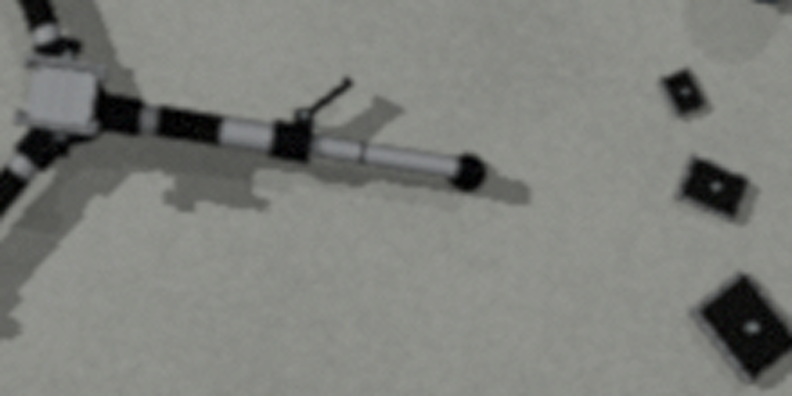

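The medium plate at (433,232) measures about 54x40 mm once the bit of visible side is allowed for, with its stud at the centre. It is between the other two in size, so it is the right one, at about (466,-355). The leg points at about -98°. Next I move above the plate and look.

```bash
cat >> h.py <<'E'
from scipy.spatial.transform import Rotation as Ro
def go(p,yaw):
    s=arm.sense(); R=Ro.from_euler("xyz",s["orientation"]); T=Ro.from_euler("xyz",[np.pi,0,np.radians(yaw)])
    print("shift m",(R.inv().apply(np.array(p,float)-s["tcp_pos"])/1000).round(4),"rot",(R.inv()*T).as_rotvec().round(4))
E
python3 - <<'E'
from h import *
s=arm.sense();R=Ro.from_euler("xyz",s["orientation"])
o,d=ray("wrist",322,194); print(R.inv().apply(o-s["tcp_pos"]),R.inv().apply(d))
go([466,-355,150],-22)
E
```

```text
[  79.21078666    0.18644579 -184.52908888] [-2.87525619e-01 -6.45745734e-04  9.57772730e-01]
shift m [ 0.3503 -0.2049  0.0496] rot [-1.300e-03  5.000e-04  6.627e-01]
```

Request:
send_rows:
  rows: [0.35,-0.205,0.05,0,0,0.663,1,0.35,-0.205,0.05,0,0,0.663,1,0.35,-0.205,0.05,0,0,0.663,1,0.35,-0.205,0.05,0,0,0.663,1,0.35,-0.205,0.05,0,0,0.663,1,0.35,-0.205,0.05,0,0,0.663,1,0.35,-0.205,0.05,0,0,0.663,1,0.35,-0.205,0.05,0,0,0.663,1,0.35,-0.205,0.05,0,0,0.663,1,0.35,-0.205,0.05,0,0,0.663,1,0.35,-0.205,0.05,0,0,0.663,1,0.35,-0.205,0.05,0,0,0.663,1]

```text
time_s: 1.65
tcp_pos: [465.4, -356.2, 150.2]
orientation: [3.141, -0.0, -0.385]
contact_force: [-0.5, -0.9, 0.3]
finger_gap: 0.997
```

Run:
```python
from h import *
s=arm.sense();print(s["tcp_pos"],s["orientation"],s["contact_force"]); m=arm.camera_model("wrist")
im=snap("wrist","wr1.png"); print(proj("wrist",[466,-355,14],m))
hsv=cv2.cvtColor(im,cv2.COLOR_RGB2GRAY); k=(hsv<60).astype(np.uint8)
n,l,st,ce=cv2.connectedComponentsWithStats(k)
for i in range(1,n):
    if st[i,4]>300: print(st[i],ce[i].round(1))
```

```text
[ 465.43650782 -356.17093696  150.18648123] [ 3.14144211e+00 -2.28593809e-04 -3.85393087e-01] [-0.51110519 -0.92533303  0.28270013]
[320.97152543 178.5879568 ]
[ 263    0   68   21 1075] [296.9   8.4]
[  15   27   69   74 1634] [52. 62.]
[252  98  36  35 619] [269.7 114.7]
[614 137  10  64 411] [618.7 166.5]
[ 296  162   45   32 1300] [317.8 177.6]
[   18   209   622   191 62654] [326.1 330.6]
[140 218  34  30 648] [157.6 232.7]
[   0  237   53   58 1579] [ 20.2 265.9]
[  0 364  39  36 817] [ 13.  385.9]
```

View pics/wr1.png

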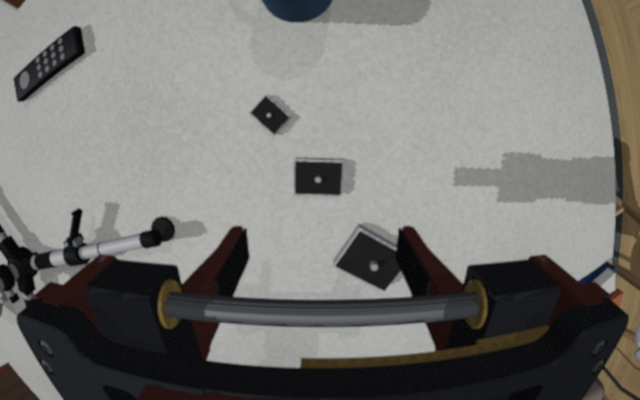

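Run:
```python
from h import *
m=arm.camera_model("wrist"); a=cv2.imread("pics/wr1.png"); g=cv2.cvtColor(a,cv2.COLOR_BGR2GRAY)
k=(g[150:205,280:360]<60).astype(np.uint8)
cs,_=cv2.findContours(k,cv2.RETR_EXTERNAL,cv2.CHAIN_APPROX_NONE); c=max(cs,key=cv2.contourArea)[:,0]+[280,150]
P=np.array([onz("wrist",u,v,14,m)[:2] for u,v in c]).astype(np.float32)
r=cv2.minAreaRect(P);print(r); b=cv2.boxPoints(r);e=np.diff(b,axis=0);print(np.degrees(np.arctan2(e[:,1],e[:,0])),np.linalg.norm(e,axis=1))
w=(g[170:188,308:328]>110); v,u=np.nonzero(w); print("stud",onz("wrist",u.mean()+308,v.mean()+170,20.5,m),u.size)
```

```text
((468.1561584472656, -352.0850524902344), (47.250213623046875, 33.323760986328125), 65.8663558959961)
[-24.133602  65.866356 155.8664  ] [33.32375 47.25024 33.32375]
stud [ 468.2123105  -351.65126823   20.5       ] 20
```

Wrist view: the plate is at (318,178), stud included, at (468,-352) with its long axis at 65.9°. The large plate is at the lower right, clear of the fingers. I'll descend and grip the plate by its ends.

```bash
python3 -c "
from h import *
go([468.1,-352,3],-24.1)"
```

```text
shift m [ 0.0008 -0.0047  0.1471] rot [ 0.0001 -0.0002  0.0356]
```

Request:
send_rows:
  rows: [0.001,-0.005,0.05,0,0,0.035,1,0.001,-0.005,0.1,0,0,0.035,1,0.001,-0.005,0.135,0,0,0.035,1,0.001,-0.005,0.147,0,0,0.035,1,0.001,-0.005,0.147,0,0,0.035,1,0.001,-0.005,0.147,0,0,0.035,0,0.001,-0.005,0.147,0,0,0.035,-1,0.001,-0.005,0.147,0,0,0.035,-1,0.001,-0.005,0.147,0,0,0.035,-1,0.001,-0.005,0.147,0,0,0.035,-1,0.001,-0.005,0.147,0,0,0.035,-1,0.001,-0.005,0.147,0,0,0.035,-1]

```text
time_s: 3.2
tcp_pos: [468.6, -351.3, 3.0]
orientation: [-3.142, 0.0, -0.419]
contact_force: [-0.3, -0.4, -0.2]
finger_gap: 0.247
```

```bash
python3 -c "
from h import *
print(arm.sense()['tcp_pos'])
go([468.1,-352,190],-8)"
```

```text
[ 468.59269036 -351.25582662    2.99835627]
shift m [-0.0002  0.0009 -0.187 ] rot [-0.000e+00  1.000e-04 -2.796e-01]
```

The gap of 0.247 (about 22 mm) doesn't fit a 52 mm plate, so I'll look.

Run:
```python
from h import *
print(arm.sense()["finger_gap"],arm.sense()["contact_force"])
im=snap("wrist","wr2.png")
print(arm.sense()["finger_gap"],arm.sense()["time_s"])
cv2.imwrite("pics/wr2c.png",cv2.resize(im[120:340,160:480,::-1],None,fx=2.4,fy=2.4))
```

```text
0.24673377735204527 [-0.30465461 -0.37235567 -0.2130685 ]
0.19779094411565562 3.25
```

View pics/wr2c.png

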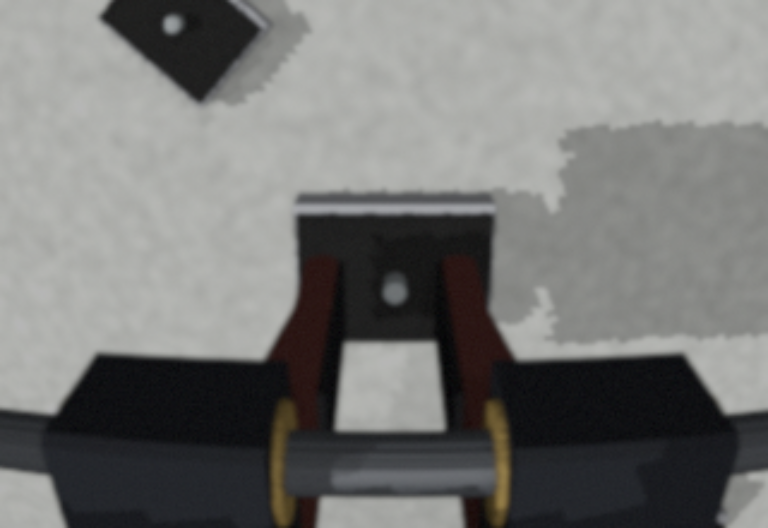

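Run:
```python
from h import *
s=arm.sense();m=arm.camera_model("wrist");R=Ro.from_euler("xyz",s["orientation"])
for x in(-10,0,10):
  for y in (-9,9):
    for z in(0,-10,-20,-30):
        p=s["tcp_pos"]+R.apply([x,y,z]); print(x,y,z,((proj("wrist",p,m)-[160,120])*2.4).round(0))
print("stud as seen",onz("wrist",160+395/2.4,120+285/2.4,21,m),"back edge mid", onz("wrist",160+395/2.4,120+213/2.4,14,m),onz("wrist",160+395/2.4,120+340/2.4,14,m))
```

```text
-10 -9 0 [356. 296.]
-10 -9 -10 [355. 312.]
-10 -9 -20 [353. 330.]
-10 -9 -30 [351. 350.]
-10 9 0 [422. 296.]
-10 9 -10 [423. 312.]
-10 9 -20 [425. 330.]
-10 9 -30 [427. 350.]
0 -9 0 [356. 262.]
0 -9 -10 [354. 278.]
0 -9 -20 [352. 294.]
0 -9 -30 [350. 313.]
0 9 0 [423. 262.]
0 9 -10 [424. 278.]
0 9 -20 [426. 294.]
0 9 -30 [428. 313.]
10 -9 0 [355. 228.]
10 -9 -10 [354. 242.]
10 -9 -20 [352. 257.]
10 -9 -30 [350. 274.]
10 9 0 [423. 228.]
10 9 -10 [425. 242.]
10 9 -20 [427. 257.]
10 9 -30 [429. 274.]
stud as seen [ 469.53322044 -353.26286381   21.        ] back edge mid [ 484.48632976 -359.93495043   14.        ] [ 451.69004793 -345.4238256    14.        ]
```

The fingertips sit about 20 mm behind the nominal TCP at this opening, so they are closing above the plate without touching it. I'll open to just over the plate's width and go down in small steps, watching the force.

Request:
send_rows:
  rows: [0,0.001,0,0,0,0,0.42,0,0.001,0,0,0,0,0.42,0,0.001,0,0,0,0,0.42,0,0.001,0,0,0,0,0.42,0,0.001,0,0,0,0,0.42,0,0.001,0,0,0,0,0.42,0,0.001,0.002,0,0,0,0.42,0,0.001,0.004,0,0,0,0.42,0,0.001,0.004,0,0,0,0.42]

```text
time_s: 4.38
tcp_pos: [468.1, -352.1, -1.2]
orientation: [-3.142, 0.0, -0.419]
contact_force: [-0.4, 0.9, -1.0]
finger_gap: 0.71
```

Request:
send_rows:
  rows: [0,0,0.002,0,0,0,0.42,0,0,0.004,0,0,0,0.42,0,0,0.004,0,0,0,0.42]

```text
time_s: 4.75
tcp_pos: [468.1, -352.1, -5.1]
orientation: [-3.142, 0.0, -0.419]
contact_force: [0.1, 0.1, 0.5]
finger_gap: 0.714
```

Run:
```python
from h import *
s=arm.sense();print(s["contact_force"],s["finger_gap"],s["tcp_pos"])
m=arm.camera_model("wrist");im=snap("wrist","wr3.png")
cv2.imwrite("pics/wr3c.png",cv2.resize(im[150:300,220:430,::-1],None,fx=3.6,fy=3.6))
```

```text
[0.11716057 0.05503507 0.45755256] 0.7139676815843337 [ 468.12610046 -352.08662307   -5.14795166]
```

View pics/wr3c.png

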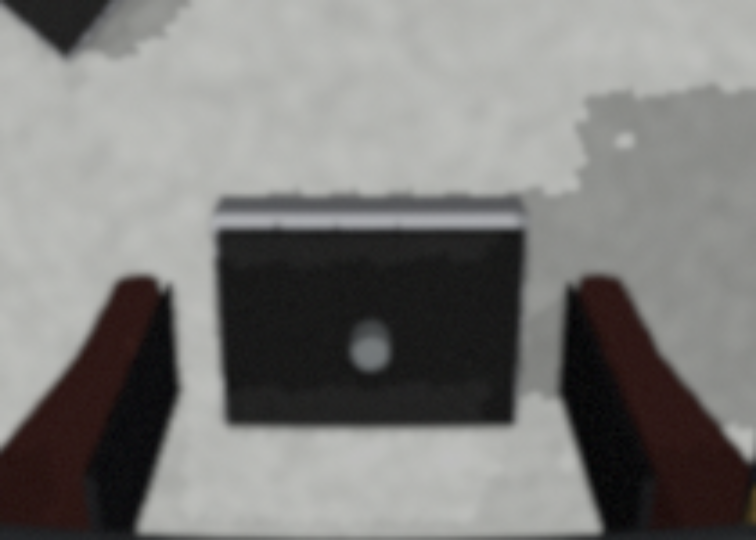

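The fingertips (pad edges at crop 172 and 567, row 280) are still about 15 mm up, both by lateral scale and by row. I'll go down in checked steps.

Request:
send_rows:
  rows: [0,0,0.003,0,0,0,0.42,0,0,0.006,0,0,0,0.42,0,0,0.008,0,0,0,0.42,0,0,0.008,0,0,0,0.42]

```text
time_s: 5.3
tcp_pos: [468.1, -352.1, -13.2]
orientation: [-3.142, 0.0, -0.419]
contact_force: [0.6, -0.2, -0.5]
finger_gap: 0.713
```

Request:
send_rows:
  rows: [0,0,0.002,0,0,0,0.42,0,0,0.003,0,0,0,0.42,0,0,0.003,0,0,0,0.42]

```text
time_s: 5.68
tcp_pos: [468.2, -352.2, -16.0]
orientation: [-3.142, 0.0, -0.419]
contact_force: [-0.3, 0.2, -0.5]
finger_gap: 0.71
```

Request:
send_rows:
  rows: [0,0,0,0,0,0,-1,0,0,0,0,0,0,-1,0,0,0,0,0,0,-1,0,0,0,0,0,0,-1,0,0,0,0,0,0,-1]

```text
time_s: 6.3
tcp_pos: [468.3, -352.2, -15.9]
orientation: [3.142, -0.0, -0.419]
contact_force: [0.8, 0.4, 1.3]
finger_gap: 0.586
```

The gap of 0.586 is 51.6 mm, so the plate is gripped on its 52 mm ends. I'll lift it and carry it to a viewpoint beside the head.

```bash
python3 -c "
from h import *
go([444,195,170],-8)"
```

```text
shift m [-0.2449 -0.49   -0.1859] rot [ 1.000e-04 -1.000e-04 -2.796e-01]
```

Request:
send_rows:
  rows: [0,0,-0.05,0,0,0,-1,0,0,-0.11,0,0,0,-1,0,0,-0.17,0,0,0,-1,-0.245,-0.49,-0.186,0,0,-0.28,-1,-0.245,-0.49,-0.186,0,0,-0.28,-1,-0.245,-0.49,-0.186,0,0,-0.28,-1,-0.245,-0.49,-0.186,0,0,-0.28,-1,-0.245,-0.49,-0.186,0,0,-0.28,-1,-0.245,-0.49,-0.186,0,0,-0.28,-1,-0.245,-0.49,-0.186,0,0,-0.28,-1,-0.245,-0.49,-0.186,0,0,-0.28,-1,-0.245,-0.49,-0.186,0,0,-0.28,-1]

```text
time_s: 7.8
tcp_pos: [443.2, 197.7, 170.3]
orientation: [-3.141, -0.0, -0.137]
contact_force: [0.5, -0.8, -0.8]
finger_gap: 0.589
```

Request:
send_rows:
  rows: [0,0,0,0,0,0,-1,0,0,0,0,0,0,-1]

```text
time_s: 8.05
tcp_pos: [443.7, 194.1, 169.7]
orientation: [3.14, 0.001, -0.14]
contact_force: [-0.5, 0.1, -0.5]
finger_gap: 0.583
```

Run:
```python
from h import *
s=arm.sense();print(s["tcp_pos"],s["orientation"],s["finger_gap"])
m=arm.camera_model("wrist");np.save("m4.npy",m,allow_pickle=True);im=snap("wrist","wr4.png");print(proj("wrist",[523,184,115],m),proj("wrist",s["tcp_pos"]+[0,0,33],m))
cv2.imwrite("pics/wr4c.png",cv2.resize(im[20:300,120:500,::-1],None,fx=2.1,fy=2.1,interpolation=cv2.INTER_CUBIC))
```

```text
[443.70615218 194.0748543  169.71633828] [ 3.14048414e+00  5.27810638e-04 -1.39595046e-01] 0.5828167096195693
[320.58363738 102.73739538] [322.06310414 252.94528713]
```

View pics/wr4c.png

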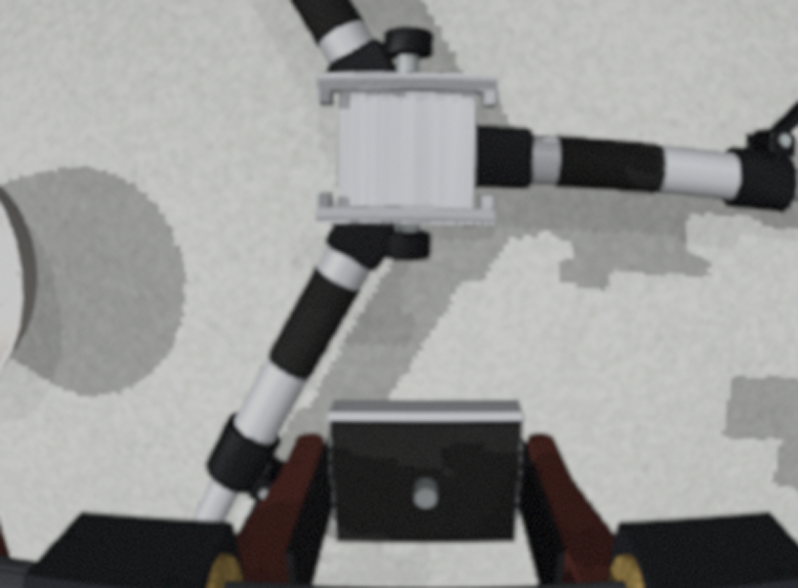

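The close view shows the pocket floor at crop x 338–477, y 93–206, with the jaw rails above and below it. The plate is held square at crop (331–521, 418–540). Now I measure both sub-pixel.

Run:
```python
from h import *
m=np.load("m4.npy",allow_pickle=True).item()
g=cv2.cvtColor(cv2.imread("pics/wr4.png"),cv2.COLOR_BGR2GRAY).astype(float)
f=lambda u,v:(120+u/2.1,20+v/2.1)
def edges(p,o,t=5):
    d=np.diff(p); return [(round(o+i+.5,1),int(d[i])) for i in range(1,len(d)-1) if abs(d[i])>=t and abs(d[i])>=abs(d[i-1]) and abs(d[i])>=abs(d[i+1])]
for u in(292,298,328,336): print("col",u,edges(g[48:132,u-2:u+3].mean(1),48))
for v in(75,85,98,106): print("row",v,edges(g[v-2:v+3,262:362].mean(0),262))
# plate in hand
k=(g[205:285,268:378]<45).astype(np.uint8)
for v in(230,245,260): print("prow",v,edges(g[v-2:v+3,262:380].mean(0),262,8))
for u in(290,325,350): print("pcol",u,edges(g[195:290,u-2:u+3].mean(1),195,8))
s=arm.sense(); w=g[245:270,310:335]; vv,uu=np.nonzero(w>90); print("studpx",uu.mean()+310,vv.mean()+245,uu.size)
R=Ro.from_euler("xyz",s["orientation"]); o,_=ray("wrist",322,194,m); print("cam",o)
```

```text
col 292 [(53.5, 49), (57.5, -13), (61.5, -7), (63.5, 21), (117.5, -14), (119.5, 5), (122.5, -7), (126.5, -51)]
col 298 [(53.5, 50), (57.5, -12), (61.5, -8), (64.5, 22), (117.5, -9), (122.5, -7), (126.5, -50)]
col 328 [(54.5, 16), (56.5, -14), (61.5, -11), (63.5, 24), (118.5, -8), (122.5, -8), (124.5, 8), (126.5, -11)]
col 336 [(51.5, -5), (54.5, 17), (57.5, -15), (61.5, -8), (64.5, 25), (118.5, -10), (122.5, -7), (126.5, -10)]
row 75 [(345.5, -22)]
row 85 [(281.5, 5), (346.5, -60)]
row 98 [(279.5, -6), (281.5, 6), (346.5, -52)]
row 106 [(279.5, -7), (345.5, -52)]
prow 230 [(273.5, 16), (277.5, -23), (366.5, 17), (371.5, -25)]
prow 245 [(268.5, -8), (275.5, 14), (278.5, -8), (365.5, 10), (368.5, -14)]
prow 260 [(277.5, 15), (279.5, -10), (317.5, 20), (327.5, -21), (364.5, 12), (367.5, -17)]
pcol 290 [(209.5, -15), (215.5, 31), (220.5, -60), (277.5, 49)]
pcol 325 [(210.5, -36), (215.5, 31), (220.5, -60), (247.5, 14), (252.5, 13), (261.5, -29), (277.5, 58)]
pcol 350 [(210.5, -33), (215.5, 31), (220.5, -62), (277.5, 55)]
studpx 322.390243902439 256.5 82
cam [522.30212477 183.07691535 354.17413551]
```

Run:
```python
from h import *
m=np.load("m4.npy",allow_pickle=True).item()
g=cv2.cvtColor(cv2.imread("pics/wr4.png"),cv2.COLOR_BGR2GRAY).astype(float)
W=lambda u,v,z:onz("wrist",u,v,z,m)
pts=[]
for u in range(395,432,6):
    d=np.diff(g[75:120,u-1:u+2].mean(1)); a=d.argmin(); b=d.argmax()
    P=(W(u,75.5+a,34)+W(u,75.5+b,34))/2; pts.append(P[:2]); print(u,75.5+a,75.5+b,np.linalg.norm(W(u,75.5+a,34)-W(u,75.5+b,34)).round(1),P.round(1))
pts=np.array(pts); c=pts.mean(0); d=np.linalg.svd(pts-c)[2][0]; d*=-np.sign(d[1]); print("leg dir",np.degrees(np.arctan2(d[1],d[0])),c)
A=[W(u,v,115) for u,v in((292,63.7),(336,64.3),(292,117.7),(336,118.4))]
print([np.degrees(np.arctan2(*(A[i+1]-A[i])[1::-1])) for i in(0,2)], np.linalg.norm(A[0]-A[2]))
L=W(280.5,91,115);Rr=W(346.1,91,115);print("len",np.linalg.norm(L-Rr))
F=W(314,64,115);N=W(314,118,115);print("x-mid",(L+Rr)/2,"y-mid",(F+N)/2)
T=W(314,57.2,123);B=W(314,122.6,123);print("top mid",(T+B)/2, np.linalg.norm(T-B))
s=arm.sense();R=Ro.from_euler("xyz",s["orientation"]);z=s["tcp_pos"][2]
st=W(322.4,257.5,z+36.9);f=W(323,220.5,z+29.9);n=W(323,277.5,z+29.9);b=W(323,215.5,z+29.9)
for q in(st,(f+n)/2,f,n,b): print("tool",R.inv().apply(q-s["tcp_pos"]).round(1))
l=W(277.5,230,z+29.9);r=W(366.5,230,z+29.9);print("lr",R.inv().apply(l-s["tcp_pos"]).round(1),R.inv().apply(r-s["tcp_pos"]).round(1))
fl=W(290,220.5,z+29.9);fr=W(350,220.5,z+29.9);print("held plate dir",np.degrees(np.arctan2(*(fr-fl)[1::-1])))
```

```text
395 85.5 108.5 24.2 [520.2 106.9  34. ]
401 85.5 108.5 24.3 [519.6 100.4  34. ]
407 86.5 109.5 24.4 [518.  94.  34.]
413 86.5 109.5 24.5 [517.5  87.4  34. ]
419 87.5 110.5 24.6 [515.9  80.9  34. ]
425 87.5 110.5 24.7 [515.4  74.1  34. ]
431 88.5 110.5 23.7 [514.3  67.4  34. ]
leg dir -98.71011351021603 [517.2730604   87.31492575]
[np.float64(-99.24327882003509), np.float64(-99.18389532705723)] 42.005827611326296
len 49.990858678159164
x-mid [533.07112205 188.23193247 115.        ] y-mid [532.76930253 187.68224871 115.        ]
top mid [533.27703749 187.41305647 123.        ] 49.10396852802368
tool [ -1.   -0.4 -36.9]
tool [ -0.2  -0.1 -29.9]
tool [ 17.7  -0.1 -29.9]
tool [-18.2  -0.  -29.9]
tool [ 20.6  -0.1 -29.9]
lr [ 12.  -24.9 -29.9] [ 12.   23.7 -29.9]
held plate dir -98.00611069897087
```

The pocket centre is (533.0,188.0), with width 42.0 and length 50.0 as expected, and the leg line passes through it at about -98.9°. The plate sits within 0.5 mm of the tool axis and is square to it.

```bash
python3 -c "
from h import *
go([533.2,188,125],-8.9)"
```

```text
shift m [ 0.0892 -0.0072  0.0447] rot [0.0012 0.0004 0.0143]
```

Request:
send_rows:
  rows: [0.045,-0.004,0,0,0,0.015,-1,0.089,-0.007,0,0.001,0,0.015,-1,0.089,-0.007,0.022,0.001,0,0.015,-1,0.089,-0.007,0.045,0.001,0,0.015,-1,0.089,-0.007,0.045,0.001,0,0.015,-1,0.089,-0.007,0.045,0.001,0,0.015,-1]

```text
time_s: 8.85
tcp_pos: [533.5, 188.8, 125.8]
orientation: [-3.141, -0.001, -0.156]
contact_force: [-0.6, 1.3, -1.5]
finger_gap: 0.587
```

```bash
python3 -c "
from h import *
go([533.2,188,108],-8.9)"
```

```text
shift m [-0.0002  0.0009  0.0178] rot [-0.001  -0.0008 -0.0004]
```

Request:
send_rows:
  rows: [0,0.001,0.01,-0.001,-0.001,0,-1,0,0.001,0.018,-0.001,-0.001,0,-1,0,0.001,0.021,-0.001,-0.001,0,-1,0,0.001,0.023,-0.001,-0.001,0,-1,0,0.001,0.023,-0.001,-0.001,0,-1]

```text
time_s: 9.48
tcp_pos: [532.8, 188.8, 102.0]
orientation: [3.142, 0.001, -0.154]
contact_force: [-0.4, -0.3, -1.0]
finger_gap: 0.585
```

The plate is 3 mm above the floor with no contact force. I'll go down the rest.

Request:
send_rows:
  rows: [0,0,0.0015,0,0,0,-1,0,0,0.0025,0,0,0,-1,0,0,0.003,0,0,0,-1,0,0,0.003,0,0,0,-1]

```text
time_s: 9.98
tcp_pos: [532.8, 188.7, 99.1]
orientation: [3.142, 0.001, -0.154]
contact_force: [-0.0, 0.3, -0.1]
finger_gap: 0.586
```

Request:
send_rows:
  rows: [0,0,0.001,0,0,0,-1,0,0,0.0015,0,0,0,-1,0,0,0.0015,0,0,0,-1]

```text
time_s: 10.35
tcp_pos: [532.9, 188.7, 99.0]
orientation: [3.141, 0.001, -0.154]
contact_force: [-4.9, -2.1, 12.8]
finger_gap: 0.59
```

The plate is seated: contact at TCP z 99.0, as predicted. I'll release it and back off to look.

Request:
send_rows:
  rows: [0,0,0,0,0,0,0.42,0,0,0,0,0,0,0.42,0,0,0,0,0,0,0.42,0,0,-0.02,0,0,0,0.42,0,0,-0.05,0,0,0,0.42,-0.04,0,-0.08,0,0,0,0.42,-0.08,0,-0.08,0,0,0,0.42,-0.08,0,-0.08,0,0,0,0.42,-0.08,0,-0.08,0,0,0,0.42]

```text
time_s: 11.48
tcp_pos: [454.5, 200.8, 177.7]
orientation: [-3.142, 0.0, -0.155]
contact_force: [0.3, -0.1, 0.3]
finger_gap: 0.715
```

Run:
```python
from h import *
m=arm.camera_model("wrist");im=snap("wrist","wr5.png");np.save("m5.npy",m,allow_pickle=True)
cv2.imwrite("pics/wr5c.png",cv2.resize(im[20:220,230:630,::-1],None,fx=2,fy=2,interpolation=cv2.INTER_CUBIC))
```

```text
(no output)
```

View pics/wr5c.png

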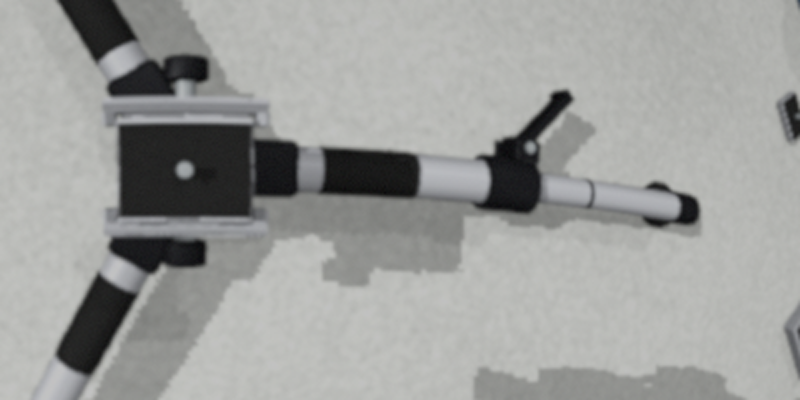

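The plate lies flat and square in the jaws, stud up, with the rubber proud of the rails. The mouth (crop 541) and mark ring (crop 590) are visible, and the lever is open. I'll choose a wrist yaw so the camera faces the mouth, then check joint room.

Run:
```python
from h import *
s=arm.sense();print(s["q"].round(3),s["tcp_pos"],s["orientation"])
m=np.load("m5.npy",allow_pickle=True).item()
u=np.array([np.cos(np.radians(-98.9)),np.sin(np.radians(-98.9))]);O=np.array([533,188.])
for n,(a,b) in {"mouth":(541,186),"ring":(590,193),"cap":(679,207),"tip":(562,97)}.items():
    P=onz("wrist",230+a/2,20+b/2,34,m)[:2]-O; print(n,P@u,P@[-u[1],u[0]],P+O)
P=O+u*285; print(P); go([*P,120],81.1)
```

```text
[-0.232  0.234 -0.355  1.977  0.099  0.948 -2.362] [454.81418771 200.70179624 177.52721936] [-3.14152549e+00  6.67669470e-04 -1.55047101e-01]
mouth 208.97517681158828 0.6352428255829772 [501.29696409 -18.55736629]
ring 247.18122048014618 0.12258625086890851 [494.87960819 -56.22409077]
cap 330.15643453316324 -0.2391920216626371 [ 481.68505836 -138.14430125]
tip 222.49835635812983 56.07205663904272 [553.97413489 -40.49437582]
[488.9075399  -93.56856174]
shift m [0.0792 0.2855 0.0575] rot [-6.0000e-04  5.0000e-04 -1.5705e+00]
```

Request:
send_rows:
  rows: [0.079,0.2855,0.0,0,0,-1.571,0.42,0.079,0.2855,0.0,0,0,-1.571,0.42,0.079,0.2855,0.0575,0,0,-1.571,0.42,0.079,0.2855,0.0575,0,0,-1.571,0.42,0.079,0.2855,0.0575,0,0,-1.571,0.42,0.079,0.2855,0.0575,0,0,-1.571,0.42,0.079,0.2855,0.0575,0,0,-1.571,0.42,0.079,0.2855,0.0575,0,0,-1.571,0.42,0.079,0.2855,0.0575,0,0,-1.571,0.42,0.079,0.2855,0.0575,0,0,-1.571,0.42,0.079,0.2855,0.0575,0,0,-1.571,0.42,0.079,0.2855,0.0575,0,0,-1.571,0.42]

```text
time_s: 13.02
tcp_pos: [488.2, -93.4, 120.0]
orientation: [-3.141, 0.0, 1.415]
contact_force: [0.0, 1.5, -0.6]
finger_gap: 0.709
```

Run:
```python
from h import *
s=arm.sense();print(s["tcp_pos"],s["orientation"],s["q"].round(2))
m=arm.camera_model("wrist");im=snap("wrist","wr6.png");np.save("m6.npy",m,allow_pickle=True)
print(ray("wrist",322,194,m)[0],proj("wrist",[502.1,-9.6,34],m))
cv2.imwrite("pics/wr6c.png",cv2.resize(im[20:240,180:460,::-1],None,fx=2.7,fy=2.7,interpolation=cv2.INTER_CUBIC))
```

```text
[488.17710157 -93.36698207 119.96494359] [-3.14053022e+00  4.41115676e-05  1.41476516e+00] [ 0.42  0.32 -0.42  2.03  0.18  0.83 -0.26]
[500.79365314 -15.3899274  304.47759264] [322.73768689  96.82490367]
```

View pics/wr6c.png

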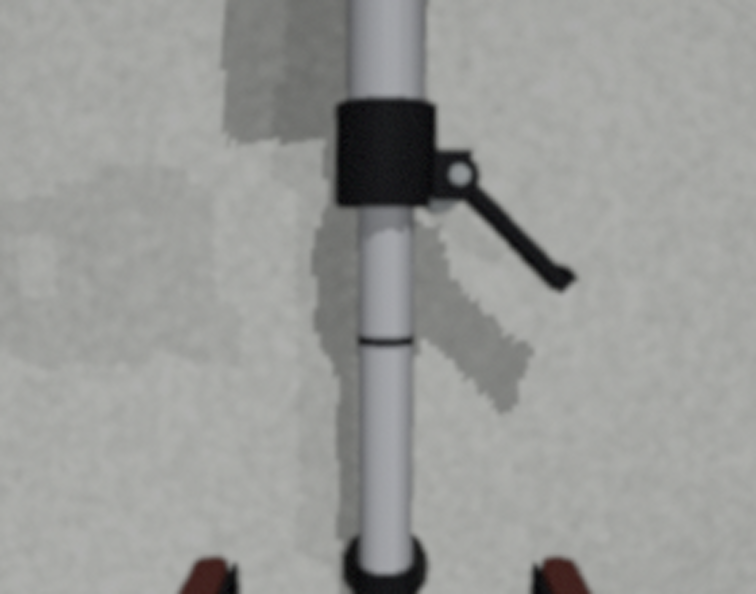

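Close view: the collar mouth is at crop row 205, the mark ring near row 340 and the pin at (459,174). The open lever runs to (568,280), and the tube is centred on column 386.

Run:
```python
from h import *
m=np.load("m6.npy",allow_pickle=True).item()
g=cv2.cvtColor(cv2.imread("pics/wr6.png"),cv2.COLOR_BGR2GRAY).astype(float)
p=g[85:160,320:327].mean(1); print(p[5:18].round(0),p[52:68].round(0))
def cross(p,lev,i0,i1,down):
    for i in range(i0,i1):
        a,b=p[i],p[i+1]
        if (a>=lev>b) if down else (a<lev<=b): return 85+i+(a-lev)/(a-b)
mo=cross(p,75,0,25,False); 
i=p[45:72].argmin()+45; base=p[i-6:i-3].mean(); lev=(base+p[i])/2
ra=cross(p,lev,i-5,i+1,True); rb=cross(p,lev,i,i+6,False); print(mo,ra,rb)
u=np.array([np.cos(np.radians(-98.9)),np.sin(np.radians(-98.9))]);O=np.array([533,188.])
for v in(mo,ra,rb):
    P=onz("wrist",323,v,43,m)[:2]; print((P-O)@u,(P-O)@[-u[1],u[0]],P.round(1))
for v in (110,125,170,200):
    d=np.diff(g[v-1:v+2,300:346].mean(0)); a,b=300.5+d.argmax(),300.5+d.argmin(); 
    P=(onz("wrist",a,v,34,m)+onz("wrist",b,v,34,m))/2; print(v,a,b,P.round(1),np.linalg.norm(onz("wrist",a,v,34,m)-onz("wrist",b,v,34,m)))
pin=onz("wrist",180+459/2.7,20+174/2.7,45,m)[:2]-O; tip=onz("wrist",180+567/2.7,20+283/2.7,43,m)[:2]-O
n=np.array([-u[1],u[0]]); print("pin",pin@u,pin@n,"tip",tip@u,tip@n,np.linalg.norm(pin-tip),np.arctan2((tip-pin)@n,(tip-pin)@u))
```

```text
[ 24.  24.  24.  24.  25.  43.  79. 109. 122. 124. 124. 124. 124.] [162. 162. 162. 162. 162. 163. 158. 140. 102.  56.  58. 105. 142. 159.
 162. 162.]
95.88142292490119 144.79588014981275 148.12022900763358
199.40160463932997 0.24822215329567573 [502.4  -9. ]
240.90672590960796 0.22109220957897063 [495.9 -50. ]
243.767847158427 0.21967553368824938 [495.5 -52.9]
110 344.5 331.5 [513.3 -22.9  34. ] 11.247173316123456
125 314.5 330.5 [498.1 -33.9  34. ] 13.894558870074876
170 332.5 304.5 [488.3 -73.   34. ] 25.021844092246695
200 332.5 305.5 [ 484.3 -100.9   34. ] 24.78714531722345
pin 189.63086497055482 22.505972520368022 tip 222.96941204599605 57.34649180623096 48.22157717464247 0.8074244155284529
```

The leg is 41.5 mm too long. The ring width (2.9 mm), pin position (190, 22.5) and mouth (199.4) all agree with the specs. Next I grip at leg_grip.

```bash
python3 -c "
from h import *
go([486.9,-107.4,0],81.1)"
```

```text
shift m [-0.0141  0.0011  0.12  ] rot [-0.001   0.0001 -0.0001]
```

Request:
send_rows:
  rows: [-0.014,0.001,0.06,-0.001,0,0,0.3,-0.014,0.001,0.09,-0.001,0,0,0.3,-0.014,0.001,0.11,-0.001,0,0,0.3,-0.014,0.001,0.12,-0.001,0,0,0.3,-0.014,0.001,0.12,-0.001,0,0,0.3,-0.014,0.001,0.12,-0.001,0,0,-1,-0.014,0.001,0.12,-0.001,0,0,-1,-0.014,0.001,0.12,-0.001,0,0,-1,-0.014,0.001,0.12,-0.001,0,0,-1,-0.014,0.001,0.12,-0.001,0,0,-1,-0.014,0.001,0.12,-0.001,0,0,-1,-0.014,0.001,0.12,-0.001,0,0,-1]

```text
time_s: 14.58
tcp_pos: [486.2, -107.2, 0.2]
orientation: [-3.141, 0.0, 1.417]
contact_force: [-2.1, 0.9, 5.6]
finger_gap: 0.197
```

Request:
send_rows:
  rows: [0,0,0,0,0,0,-1,0,0,0,0,0,0,-1]

```text
time_s: 14.82
tcp_pos: [486.2, -107.2, 0.2]
orientation: [-3.141, 0.0, 1.417]
contact_force: [-3.0, 0.7, 5.2]
finger_gap: 0.195
```

The tube is gripped (gap about 17.2 mm). I'll slide it hubward 40 mm, then measure.

Request:
send_rows:
  rows: [0.008,0,0,0,0,0,-1,0.016,0,0,0,0,0,-1,0.024,0,0,0,0,0,-1,0.032,0,0,0,0,0,-1,0.037,0,0,0,0,0,-1,0.04,0,0,0,0,0,-1,0.04,0,0,0,0,0,-1,0.04,0,0,0,0,0,-1]

```text
time_s: 15.82
tcp_pos: [492.5, -67.4, 0.2]
orientation: [-3.141, -0.0, 1.417]
contact_force: [-2.7, 1.0, 4.7]
finger_gap: 0.194
```

```bash
cat > mk.py <<'E'
from h import *
import sys
def mark(fn):
    m=arm.camera_model("wrist");im=snap("wrist",fn)
    g=cv2.cvtColor(im,cv2.COLOR_RGB2GRAY).astype(float)
    u=np.array([np.cos(np.radians(-98.9)),np.sin(np.radians(-98.9))]);O=np.array([533.2,188.])
    a=[]
    ts=np.arange(185,245,0.25)
    for t in ts:
        q=[proj("wrist",[*(O+u*t+k*np.array([-u[1],u[0]])),43],m) for k in(-3,-1.5,0,1.5,3)]
        a.append(np.mean([cv2.getRectSubPix(g.astype(np.float32),(1,1),tuple(map(float,x)))[0,0] for x in q]))
    a=np.array(a);print("gray @1mm from 190:",a[20::4].round(0)); return ts,a,g
if __name__=="__main__":
    s=arm.sense();print(s["tcp_pos"],s["contact_force"],s["finger_gap"]); mark(sys.argv[1])
E
python3 mk.py wr7.png
```

```text
[ 4.92546655e+02 -6.74252031e+01  1.57150998e-01] [-2.65730519  0.99282565  4.66358964] 0.1937402624168476
gray @1mm from 190: [ 26.  26.  26.  26.  26.  26.  26.  26.  26.  25.  21.  19.  14.  42.
 102. 118. 118. 130. 154. 159. 159. 159. 159. 159. 159. 159. 159. 159.
 159. 159. 159. 159. 159. 159. 159. 159. 159. 159. 159. 159. 159. 159.
 159. 159. 159. 159. 159. 160. 159. 159. 159. 160. 159. 159. 159.]
```

Request:
send_rows:
  rows: [0.0006,0,0,0,0,0,-1,0.0012,0,0,0,0,0,-1,0.0012,0,0,0,0,0,-1,0.0012,0,0,0,0,0,-1]

```text
time_s: 16.38
tcp_pos: [492.6, -66.8, 0.2]
orientation: [-3.141, 0.001, 1.416]
contact_force: [-2.3, -0.6, 5.0]
finger_gap: 0.194
```

Request:
send_rows:
  rows: [0,0,0,0,0,0,0.3,0,0,0,0,0,0,0.3,0,0,0,0,0,0,0.3,0,0,0,0,0,0,0.3,0,0,-0.05,0,0,0,1,-0.02,0,-0.1,0,0,0,1,-0.037,0,-0.12,0,0,0,1,-0.037,0,-0.12,0,0,0,1,-0.037,0,-0.12,0,0,0,1]

```text
time_s: 17.5
tcp_pos: [486.7, -102.3, 119.0]
orientation: [-3.14, -0.0, 1.417]
contact_force: [-0.6, 0.1, -0.1]
finger_gap: 1.0
```

```bash
cat > mk2.py <<'E'
from mk import *
ts,a,g=mark(sys.argv[1]); print(ray("wrist",322,194)[0], arm.sense()["tcp_pos"])
i=np.where((ts>197)&(ts<206))[0]; print(np.c_[ts[i],a[i].round(0)][::1].T.tolist()[1])
E
python3 mk2.py wr8.png
```

```text
gray @1mm from 190: [ 23.  24.  23.  23.  23.  24.  23.  23.  23.  26.  25.  20.  49.  86.
 111. 119. 121. 132. 149. 156. 157. 157. 157. 157. 157. 157. 157. 157.
 157. 157. 157. 157. 157. 157. 157. 157. 157. 157. 157. 157. 157. 157.
 157. 157. 157. 157. 157. 157. 157. 158. 158. 158. 158. 158. 158.]
[499.16061671 -24.16706039 303.33448929] [ 486.59592269 -102.07924585  118.78789845]
[22.0, 22.0, 22.0, 23.0, 23.0, 24.0, 25.0, 26.0, 27.0, 27.0, 26.0, 25.0, 24.0, 23.0, 22.0, 20.0, 26.0, 33.0, 40.0, 49.0, 59.0, 69.0, 78.0, 86.0, 94.0, 102.0, 107.0, 111.0, 114.0, 117.0, 118.0, 119.0, 120.0, 120.0, 120.0]
```

On the mark: the ring's outer edge is 2.9 mm from the mouth, and the ring is 3 mm wide. Next I set up the pinch with the jaws fully open, centred 30 mm toward the lever side and 29 mm out from the mouth.

```bash
python3 -c "
from h import *
go([527.4,-42.9,0],81.1)"
```

```text
shift m [0.0647 0.0316 0.1187] rot [-0.0022 -0.0004  0.0024]
```

Request:
send_rows:
  rows: [0.0325,0.016,0,-0.002,0,0.002,1,0.065,0.0315,0,-0.002,0,0.002,1,0.065,0.0315,0.03,-0.002,0,0.002,1,0.065,0.0315,0.06,-0.002,0,0.002,1,0.065,0.0315,0.09,-0.002,0,0.002,1,0.065,0.0315,0.11,-0.002,0,0.002,1,0.065,0.0315,0.119,-0.002,0,0.002,1,0.065,0.0315,0.119,-0.002,0,0.002,1]

```text
time_s: 18.55
tcp_pos: [527.8, -43.0, 0.2]
orientation: [-3.142, -0.0, 1.416]
contact_force: [-0.1, 0.2, 0.1]
finger_gap: 1.0
```

Run:
```python
from h import *
s=arm.sense();print(s["tcp_pos"],s["contact_force"],s["finger_gap"])
im=snap("wrist","wr9.png")
cv2.imwrite("pics/wr9c.png",cv2.resize(im[120:320,160:480,::-1],None,fx=2.4,fy=2.4,interpolation=cv2.INTER_CUBIC))
```

```text
[ 5.27777986e+02 -4.29844719e+01  1.72090811e-01] [-0.09801648  0.20101383  0.10268415] 1.000433473785648
```

View pics/wr9c.png

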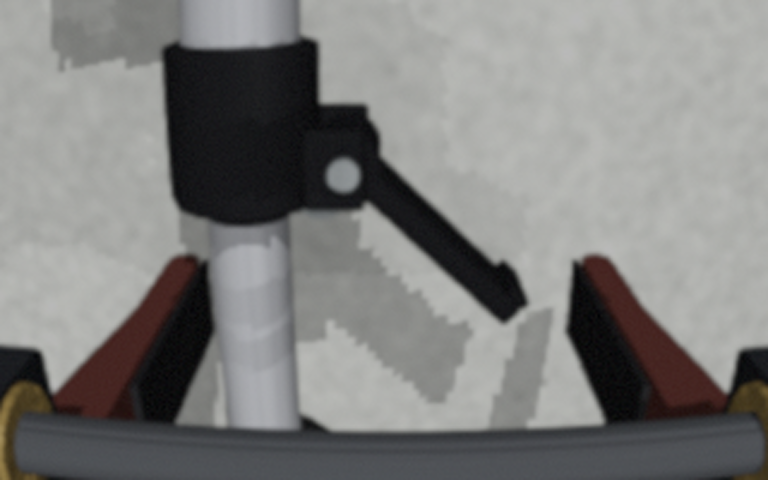

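The tube and open lever are both between the fingers: left pad beside the tube at crop x~210, right pad outside the lever tip at x~570. I'll close gently until the near finger bears on the tube.

Request:
send_rows:
  rows: [0,0,0,0,0,0,0.7,0,0,0,0,0,0,0.7,0,0,0,0,0,0,0.7]

```text
time_s: 18.98
tcp_pos: [525.3, -43.2, 1.2]
orientation: [-3.138, 0.001, 1.415]
contact_force: [-8.3, 2.4, 5.9]
finger_gap: 0.851
```

The near finger bears on the tube at 8 N. I'll close in stages, moving the arm with the jaws so that finger stays pressed on the tube while the other swings the lever.

Request:
send_rows:
  rows: [0,0.001,0,0,0,0,0.6,0,0,0,0,0,0,0.5,0,-0.002,0,0,0,0,0.42,0,-0.004,0,0,0,0,0.34,0,-0.004,0,0,0,0,0.34]

```text
time_s: 19.6
tcp_pos: [517.0, -45.2, 0.8]
orientation: [-3.131, 0.006, 1.413]
contact_force: [-16.8, -2.6, 16.2]
finger_gap: 0.68
```

```bash
cat > st.py <<'E'
from h import *
s=arm.sense();u=np.array([np.cos(np.radians(-98.9)),np.sin(np.radians(-98.9))]);n=np.array([-u[1],u[0]])
P=s["tcp_pos"][:2]-[533.2,188];F=s["contact_force"]
print("along",P@u,"n",P@n,"z",s["tcp_pos"][2],"Fu",F[:2]@u,"Fn",F[:2]@n,"Fz",F[2],"gap",s["finger_gap"]*88,s["time_s"])
E
python3 st.py
```

```text
along 232.8831621712317 n 20.087571731106237 z 0.7602146060202986 Fu 5.189244847539207 Fn -16.218733436529 Fz 16.19695304178042 gap 59.874010799226696 19.6
```

```bash
python3 mk2.py wr10.png; python3 -c "
import cv2;im=cv2.imread('pics/wr10.png');cv2.imwrite('pics/wr10c.png',cv2.resize(im[120:320,160:480],None,fx=2.4,fy=2.4,interpolation=cv2.INTER_CUBIC))"
```

```text
gray @1mm from 190: [ 23.  23.  23.  23.  23.  22.  22.  22.  22.  24.  24.  49. 107.  97.
  27.  21.  78. 140. 161. 165. 165. 164. 164. 164. 165. 165. 165. 166.
 164. 164. 163. 162. 162. 162. 163. 162. 162. 162. 162. 162. 163. 163.
 163. 162. 163. 162. 162. 163. 162. 163. 163. 165. 166. 170. 172.]
[531.67820985  33.60929227 184.78540645] [516.9864663  -45.13168633   0.75941148]
[23.0, 22.0, 22.0, 22.0, 22.0, 22.0, 23.0, 24.0, 24.0, 24.0, 23.0, 24.0, 25.0, 29.0, 38.0, 49.0, 65.0, 81.0, 95.0, 107.0, 111.0, 113.0, 106.0, 97.0, 80.0, 62.0, 44.0, 27.0, 21.0, 16.0, 18.0, 21.0, 31.0, 43.0, 59.0]
```

View pics/wr10c.png

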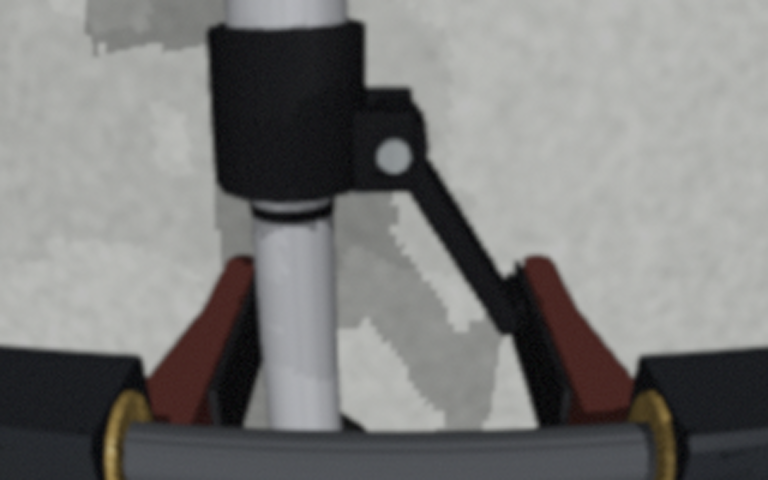

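The tube stuck to the pad and moved about 3.8 mm outward with the tool, since the lever tip drags the pad outward. The friction hold is therefore good, and I can trim the leg by moving the tool. I'll bring it back before closing further.

Request:
send_rows:
  rows: [0.002,0,0,0,0,0,0.34,0.004,0,0,0,0,0,0.34,0.004,0,0,0,0,0,0.34]

```text
time_s: 20.02
tcp_pos: [517.7, -40.6, 0.7]
orientation: [-3.131, 0.005, 1.414]
contact_force: [-17.0, -1.5, 16.2]
finger_gap: 0.671
```

```bash
python3 st.py
```

```text
along 228.23510005764004 n 20.052317711679592 z 0.7351676696254819 Fu 4.109504325881127 Fn -16.516486054941794 Fz 16.15590576343042 gap 59.08456643193098 20.025
```

Request:
send_rows:
  rows: [0,-0.0015,0,0,0,0,0.27,0.0005,-0.003,0,0,0,0,0.2,0.001,-0.0035,0,0,0,0,0.18,0.001,-0.0035,0,0,0,0,0.18]

```text
time_s: 20.52
tcp_pos: [514.4, -39.0, 0.8]
orientation: [-3.131, 0.005, 1.414]
contact_force: [-17.8, -1.4, 17.1]
finger_gap: 0.594
```

```bash
python3 st.py; python3 mk2.py wr11.png | tail -1
```

```text
along 227.18531273223428 n 16.56742601610553 z 0.7972611943791243 Fu 4.158011572327776 Fn -17.38438158771643 Fz 17.07327258779069 gap 52.2610165433986 20.525
[23.0, 23.0, 22.0, 23.0, 23.0, 23.0, 23.0, 22.0, 22.0, 22.0, 22.0, 23.0, 23.0, 24.0, 29.0, 34.0, 50.0, 65.0, 81.0, 98.0, 107.0, 115.0, 118.0, 120.0, 121.0, 121.0, 121.0, 121.0, 121.0, 121.0, 120.0, 120.0, 120.0, 120.0, 120.0]
```

Request:
send_rows:
  rows: [-0.001,0,0,0,0,0,0.18,-0.002,0,0,0,0,0,0.18,-0.002,0,0,0,0,0,0.18]

```text
time_s: 20.95
tcp_pos: [514.4, -39.2, 0.8]
orientation: [-3.132, 0.003, 1.415]
contact_force: [-17.6, 3.2, 15.0]
finger_gap: 0.596
```

```bash
python3 st.py; python3 mk2.py wr12.png | tail -1
```

```text
along 227.3389100766856 n 16.56739885671691 z 0.8150788532230515 Fu -0.41253880654413244 Fn -17.833934113035486 Fz 14.956609223561642 gap 52.40917469577332 20.95
[23.0, 22.0, 22.0, 22.0, 22.0, 22.0, 22.0, 22.0, 22.0, 22.0, 22.0, 22.0, 22.0, 23.0, 26.0, 38.0, 51.0, 67.0, 84.0, 95.0, 106.0, 112.0, 117.0, 119.0, 120.0, 121.0, 120.0, 120.0, 120.0, 121.0, 120.0, 120.0, 120.0, 121.0, 121.0]
```

Request:
send_rows:
  rows: [-0.0015,0,0,0,0,0,0.18,-0.003,0,0,0,0,0,0.18,-0.003,0,0,0,0,0,0.18]

```text
time_s: 21.38
tcp_pos: [514.1, -41.2, 0.8]
orientation: [-3.132, 0.002, 1.416]
contact_force: [-17.4, 5.2, 15.6]
finger_gap: 0.59
```

```bash
python3 st.py; python3 mk2.py wr13.png | tail -1
```

```text
along 229.37112767408462 n 16.557104437900506 z 0.8153185802270215 Fu -2.493982603136801 Fn -17.961628042399468 Fz 15.592310080128751 gap 51.942031771805446 21.375
[23.0, 23.0, 23.0, 24.0, 24.0, 24.0, 23.0, 23.0, 23.0, 23.0, 23.0, 22.0, 22.0, 22.0, 22.0, 21.0, 21.0, 24.0, 26.0, 37.0, 49.0, 65.0, 82.0, 96.0, 108.0, 115.0, 119.0, 121.0, 121.0, 121.0, 121.0, 121.0, 121.0, 120.0, 121.0]
```

Back on the mark (ring edge at 202.3). The next closing stage follows.

Request:
send_rows:
  rows: [0,-0.0015,0,0,0,0,0.11,-0.0005,-0.003,0,0,0,0,0.05,-0.0005,-0.003,0,0,0,0,0.05]

```text
time_s: 21.8
tcp_pos: [511.1, -41.9, 0.8]
orientation: [-3.132, 0.003, 1.415]
contact_force: [-16.7, 3.8, 15.6]
finger_gap: 0.529
```

```bash
python3 st.py; python3 mk2.py wr14.png | tail -1
```

```text
along 230.51010814523224 n 13.733246111539886 z 0.8383891923051945 Fu -1.2011977406318772 Fn -17.13831685183186 Fz 15.64072013373478 gap 46.567449266385964 21.8
[23.0, 23.0, 23.0, 22.0, 22.0, 22.0, 22.0, 23.0, 23.0, 23.0, 22.0, 22.0, 22.0, 22.0, 22.0, 21.0, 20.0, 19.0, 18.0, 17.0, 16.0, 20.0, 25.0, 35.0, 48.0, 63.0, 79.0, 93.0, 105.0, 114.0, 117.0, 120.0, 120.0, 121.0, 120.0]
```

Request:
send_rows:
  rows: [0.001,0,0,0,0,0,0.05,0.0015,-0.0015,0,0,0,0,-0.02,0.0015,-0.003,0,0,0,0,-0.08,0.0015,-0.003,0,0,0,0,-0.08]

```text
time_s: 22.35
tcp_pos: [508.5, -39.8, 0.9]
orientation: [-3.132, 0.003, 1.415]
contact_force: [-16.3, 4.7, 15.2]
finger_gap: 0.468
```

```bash
python3 st.py; python3 mk2.py wr15.png | tail -1
```

```text
along 228.86097382954205 n 10.86134069414706 z 0.8833659355605914 Fu -2.0999505342774003 Fn -16.833052676786085 Fz 15.202707227566933 gap 41.162695618291224 22.35
[22.0, 22.0, 22.0, 22.0, 22.0, 22.0, 22.0, 22.0, 22.0, 22.0, 22.0, 22.0, 22.0, 21.0, 21.0, 25.0, 28.0, 39.0, 51.0, 66.0, 82.0, 95.0, 107.0, 113.0, 117.0, 119.0, 119.0, 119.0, 120.0, 120.0, 119.0, 119.0, 119.0, 119.0, 119.0]
```

Request:
send_rows:
  rows: [-0.0008,0,0,0,0,0,-0.08,-0.0008,-0.001,0,0,0,0,-0.12,-0.0008,-0.002,0,0,0,0,-0.17,-0.0008,-0.002,0,0,0,0,-0.17]

```text
time_s: 22.9
tcp_pos: [506.6, -39.3, 0.9]
orientation: [-3.132, 0.002, 1.416]
contact_force: [-16.0, 6.0, 15.2]
finger_gap: 0.418
```

```bash
python3 st.py; python3 mk2.py wr16.png | tail -1
```

```text
along 228.72149045143777 n 8.898945683637665 z 0.9148922383247909 Fu -3.481265594017551 Fn -16.717552294534396 Fz 15.178745946632821 gap 36.74633895811297 22.9
[22.0, 22.0, 22.0, 22.0, 22.0, 22.0, 22.0, 23.0, 23.0, 22.0, 22.0, 23.0, 22.0, 22.0, 24.0, 29.0, 37.0, 49.0, 63.0, 78.0, 93.0, 102.0, 111.0, 115.0, 118.0, 119.0, 119.0, 119.0, 119.0, 119.0, 119.0, 119.0, 119.0, 119.0, 119.0]
```

Request:
send_rows:
  rows: [-0.001,0,0,0,0,0,-0.17,-0.002,0,0,0,0,0,-0.17,-0.002,0,0,0,0,0,-0.17]

```text
time_s: 23.32
tcp_pos: [506.6, -39.4, 0.9]
orientation: [-3.133, -0.001, 1.417]
contact_force: [-16.6, 9.4, 14.2]
finger_gap: 0.424
```

```bash
python3 st.py; python3 mk2.py wr17.png | tail -1
```

```text
along 228.76312026525784 n 8.91638150303772 z 0.9177460947887641 Fu -6.7505521740393055 Fn -17.881267610735566 Fz 14.180877644382775 gap 37.33153446852615 23.325
[23.0, 23.0, 23.0, 22.0, 21.0, 22.0, 22.0, 22.0, 23.0, 23.0, 22.0, 22.0, 22.0, 22.0, 22.0, 27.0, 33.0, 45.0, 60.0, 74.0, 88.0, 100.0, 108.0, 114.0, 117.0, 119.0, 119.0, 119.0, 119.0, 119.0, 119.0, 119.0, 119.0, 119.0, 119.0]
```

Request:
send_rows:
  rows: [-0.001,0,0,0,0,0,-0.17,-0.0015,0,0,0,0,0,-0.17,-0.0015,0,0,0,0,0,-0.17]

```text
time_s: 23.75
tcp_pos: [506.6, -39.5, 0.9]
orientation: [-3.133, -0.002, 1.418]
contact_force: [-15.6, 14.8, 13.4]
finger_gap: 0.421
```

```bash
python3 st.py; python3 mk2.py wr18.png | tail -1
```

```text
along 228.85202451629948 n 8.919760230366059 z 0.9391289552927105 Fu -12.219090588935455 Fn -17.66046208237288 Fz 13.444169281487198 gap 37.08227706969144 23.75
[22.0, 22.0, 22.0, 22.0, 22.0, 23.0, 23.0, 23.0, 22.0, 22.0, 21.0, 21.0, 21.0, 22.0, 22.0, 25.0, 33.0, 42.0, 58.0, 74.0, 88.0, 102.0, 108.0, 114.0, 117.0, 118.0, 119.0, 119.0, 119.0, 119.0, 119.0, 119.0, 119.0, 119.0, 119.0]
```

Request:
send_rows:
  rows: [-0.001,0,0,0,0,0,-0.17,-0.0015,0,0,0,0,0,-0.17,-0.0015,0,0,0,0,0,-0.17]

```text
time_s: 24.18
tcp_pos: [506.5, -40.2, 0.9]
orientation: [-3.133, -0.003, 1.419]
contact_force: [-16.2, 15.4, 14.8]
finger_gap: 0.417
```

```bash
python3 st.py; python3 mk2.py wr19.png | tail -1
```

```text
along 229.59093949800223 n 8.948651959136209 z 0.9396677260909703 Fu -12.746249509189006 Fn -18.413469022407202 Fz 14.831043256851444 gap 36.731314224775204 24.175
[21.0, 21.0, 22.0, 22.0, 22.0, 22.0, 22.0, 23.0, 23.0, 23.0, 22.0, 22.0, 22.0, 22.0, 21.0, 20.0, 18.0, 19.0, 19.0, 27.0, 35.0, 50.0, 66.0, 81.0, 94.0, 104.0, 111.0, 115.0, 117.0, 119.0, 119.0, 119.0, 119.0, 118.0, 119.0]
```

The leg is at about +0.2 mm. Final close at full grip:

Request:
send_rows:
  rows: [0,-0.001,0,0,0,0,-0.25,0,-0.002,0,0,0,0,-1,0,-0.003,0,0,0,0,-1,0,-0.004,0,0,0,0,-1,0,-0.004,0,0,0,0,-1]

```text
time_s: 24.85
tcp_pos: [504.9, -41.4, 1.1]
orientation: [-3.138, -0.002, 1.418]
contact_force: [-9.9, 10.0, 10.1]
finger_gap: 0.379
```

```bash
python3 st.py; python3 mk2.py wr20.png | tail -1;  python3 -c "
import cv2;im=cv2.imread('pics/wr20.png');cv2.imwrite('pics/wr20c.png',cv2.resize(im[120:320,200:440],None,fx=3,fy=3,interpolation=cv2.INTER_CUBIC))"
```

```text
along 231.03063254744487 n 7.515870032586633 z 1.1020146860070066 Fu -8.364936418132896 Fn -11.348615825733503 Fz 10.107177227757479 gap 33.363836293218924 24.85
[22.0, 21.0, 22.0, 23.0, 23.0, 23.0, 23.0, 24.0, 23.0, 22.0, 21.0, 21.0, 21.0, 21.0, 21.0, 20.0, 19.0, 18.0, 17.0, 16.0, 16.0, 16.0, 16.0, 16.0, 17.0, 24.0, 33.0, 47.0, 61.0, 76.0, 91.0, 101.0, 110.0, 114.0, 117.0]
```

View pics/wr20c.png

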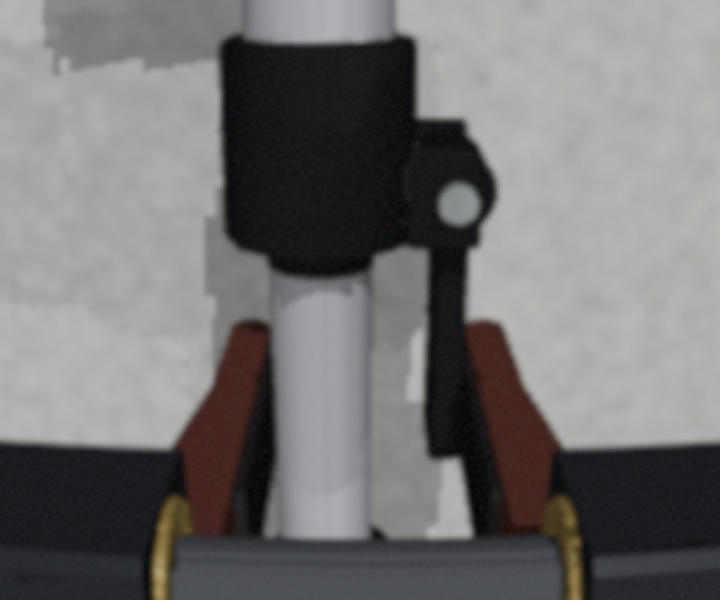

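The lever is shut, parallel to the tube and pinched with it, but my outward bias pulled the leg about 1.6 mm too long at the last moment. I'll ease it back while the grip is full.

Request:
send_rows:
  rows: [0.002,0,0,0,0,0,-1,0.004,0,0,0,0,0,-1,0.006,0,0,0,0,0,-1,0.006,0,0,0,0,0,-1]

```text
time_s: 25.4
tcp_pos: [504.8, -41.3, 1.1]
orientation: [-3.136, 0.004, 1.413]
contact_force: [-10.8, -2.6, 8.4]
finger_gap: 0.379
```

```bash
python3 st.py; python3 mk2.py wr21.png | tail -1
```

```text
along 230.8918796345655 n 7.443590888115803 z 1.0908028290499348 Fu 4.21093144619178 Fn -10.25273827636858 Fz 8.369900360506273 gap 33.34390210692758 25.4
[22.0, 21.0, 21.0, 22.0, 22.0, 22.0, 22.0, 22.0, 22.0, 22.0, 22.0, 22.0, 22.0, 21.0, 21.0, 20.0, 19.0, 18.0, 17.0, 17.0, 17.0, 17.0, 17.0, 21.0, 25.0, 37.0, 49.0, 66.0, 82.0, 95.0, 108.0, 113.0, 117.0, 118.0, 118.0]
```

Request:
send_rows:
  rows: [0.002,0,0,0,0,0,-1,0.004,0,0,0,0,0,-1,0.004,0,0,0,0,0,-1]

```text
time_s: 25.82
tcp_pos: [504.9, -40.6, 1.1]
orientation: [-3.135, 0.008, 1.41]
contact_force: [-12.6, -10.1, 12.6]
finger_gap: 0.377
```

```bash
python3 st.py; python3 mk2.py wr22.png | tail -1
```

```text
along 230.25155585796466 n 7.394963396868498 z 1.0688987997959434 Fu 11.91435297384059 Fn -10.922839777755367 Fz 12.557801640000497 gap 33.19657755713967 25.825
[21.0, 22.0, 22.0, 22.0, 21.0, 22.0, 22.0, 22.0, 22.0, 23.0, 23.0, 22.0, 21.0, 21.0, 22.0, 21.0, 20.0, 19.0, 18.0, 18.0, 20.0, 26.0, 36.0, 49.0, 67.0, 83.0, 97.0, 109.0, 114.0, 118.0, 119.0, 119.0, 119.0, 118.0, 119.0]
```

The leg is moving back with the push (ring edge now 203.3; target about 202.4). A bit more.

Request:
send_rows:
  rows: [0.001,0,0,0,0,0,-1,0.002,0,0,0,0,0,-1,0.002,0,0,0,0,0,-1]

```text
time_s: 26.25
tcp_pos: [505.0, -39.9, 1.1]
orientation: [-3.135, 0.009, 1.409]
contact_force: [-11.7, -12.9, 15.0]
finger_gap: 0.376
```

```bash
python3 st.py; python3 mk2.py wr23.png | tail -1
```

```text
along 229.553889997502 n 7.383155979705621 z 1.0623962648646235 Fu 14.580816323555974 Fn -9.550194041110792 Fz 15.0104189811601 gap 33.11495208517704 26.25
[22.0, 22.0, 22.0, 22.0, 22.0, 22.0, 22.0, 22.0, 22.0, 21.0, 22.0, 22.0, 22.0, 21.0, 21.0, 20.0, 20.0, 20.0, 27.0, 36.0, 50.0, 68.0, 84.0, 99.0, 110.0, 114.0, 118.0, 118.0, 119.0, 119.0, 118.0, 118.0, 118.0, 119.0, 119.0]
```

The leg is on the mark. I'll relax the axial bias so it doesn't creep, wait, and recheck.

Request:
send_rows:
  rows: [-0.0015,0,0,0,0,0,-1,-0.003,0,0,0,0,0,-1,-0.0045,0,0,0,0,0,-1,-0.0045,0,0,0,0,0,-1,-0.0045,0,0,0,0,0,-1,-0.0045,0,0,0,0,0,-1,-0.0045,0,0,0,0,0,-1]

```text
time_s: 27.18
tcp_pos: [505.0, -40.0, 1.0]
orientation: [-3.136, 0.004, 1.413]
contact_force: [-11.1, -2.8, 13.2]
finger_gap: 0.376
```

```bash
python3 st.py; python3 mk2.py wr24.png | tail -1
```

```text
along 229.66471282187413 n 7.408241787035724 z 1.0439412999436875 Fu 4.443379473143649 Fn -10.56357318651434 Fz 13.165038486165704 gap 33.08226537151389 27.175
[22.0, 22.0, 23.0, 23.0, 22.0, 22.0, 23.0, 22.0, 22.0, 22.0, 22.0, 22.0, 22.0, 22.0, 21.0, 20.0, 19.0, 20.0, 22.0, 27.0, 38.0, 50.0, 66.0, 82.0, 95.0, 108.0, 113.0, 117.0, 118.0, 118.0, 118.0, 118.0, 118.0, 118.0, 118.0]
```

Request:
send_rows:
  rows: [0,0,0,0,0,0,-1,0,0,0,0,0,0,-1,0,0,0,0,0,0,-1,0,0,0,0,0,0,-1,0,0,0,0,0,0,-1,0,0,0,0,0,0,-1,0,0,0,0,0,0,-1,0,0,0,0,0,0,-1]

```text
time_s: 28.22
tcp_pos: [505.0, -40.0, 1.0]
orientation: [-3.136, 0.004, 1.413]
contact_force: [-10.1, -2.9, 12.4]
finger_gap: 0.374
```

```bash
python3 st.py
python3 - <<'E'
from mk import *
ts,a,g=mark("wr25.png"); i=np.where((ts>197)&(ts<206))[0]; print(a[i].round(0).tolist())
t=snap("top","top9.png"); w=cv2.imread("pics/wr25.png")
A=cv2.resize(t[120:290,130:460,::-1],None,fx=2.3,fy=2.3,interpolation=cv2.INTER_CUBIC)[:391,:759]
B=cv2.resize(w[190:240,200:440],(759,158),interpolation=cv2.INTER_CUBIC)
cv2.imwrite("pics/fin.png",np.vstack([A,B]))
t0=cv2.imread("pics/top0.png").astype(int); d=np.abs(t[:,:,::-1].astype(int)-t0).max(2)
for n,(u0,u1,v0,v1) in {"mug":(430,472,145,182),"remote":(307,365,123,148),"bowl":(132,186,187,237)}.items(): print(n,d[v0:v1,u0:u1].mean().round(1),(d[v0:v1,u0:u1]>40).sum())
E
```

```text
along 229.6253428912188 n 7.407352520071335 z 1.0403029560945785 Fu 4.455350275358503 Fn -9.560447658650288 Fz 12.449908734573212 gap 32.94683999148089 28.225
gray @1mm from 190: [ 23.  23.  22.  22.  23.  22.  22.  22.  22.  22.  23.  19.  27.  82.
 117. 119. 119. 135. 155. 159. 159. 159. 159. 160. 160. 160. 160. 159.
 159. 159. 159. 159. 159. 160. 160. 159. 160. 159. 159. 160. 160. 159.
 160. 159. 159. 159. 159. 159. 160. 159. 159. 159. 159. 160. 163.]
[23.0, 23.0, 23.0, 22.0, 22.0, 22.0, 22.0, 22.0, 23.0, 23.0, 23.0, 23.0, 22.0, 22.0, 20.0, 19.0, 19.0, 19.0, 22.0, 27.0, 37.0, 48.0, 65.0, 82.0, 95.0, 108.0, 113.0, 117.0, 118.0, 119.0, 119.0, 119.0, 118.0, 118.0, 118.0]
mug 6.7 0
remote 6.8 0
bowl 8.4 0
```

Everything is steady: the ring edge is within about 0.3 mm of the mark, the gap is 33.0 mm (a 34 mm pinch should read about 33.1), and the bystanders are unchanged. I'm handing the job in.

```bash
python3 -c "
from h import *
print(arm.finish_job())"
```

```text
the job is handed in; nothing more can be done
None
```

The tripod is ready: the plate is in the jaws, the long leg is on its mark, its lever is shut, and the arm is still gripping tube and lever together. I handed it in at about 28 s of the 61 s; no verdict was reported.

- **Plate:** I put the middle-sized plate in the pocket and let go. It touched down at the expected height, and the picture taken after release shows it flat and square.
- **Leg:** The last measurement puts it about 0.3 mm too long, with an uncertainty of roughly 0.5 mm. It held steady over the final second. While the lever closed, the leg stuck to the finger and wandered between about -2 and +4 mm. When the lever shut it was about 1.6–1.9 mm too long, so I pushed it back under full grip.
- **Lever:** It is parallel to the tube in the wrist picture. The jaw opening reads 33.0 mm, against about 33.1 mm expected for a full pinch, given how this gripper reads.
- **Bystanders:** Comparing the first and last top-camera images shows no change at the mug, remote or bowl.

**Checks that failed or disagreed:**
- The first plate grasp closed on nothing, because the fingertips sit about 20 mm short of the stated tool point. I reopened and went lower.
- The last composite picture could not be viewed because the viewing limit was reached, so the final checks are numeric.
- At hand-in the tool still read about 4 N along the leg, 10 N sideways and 12 N vertically.

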